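# Refile a sample box in an interlocked drawer unit

### The job

The blue-lidded sample box was filed in the white drawer but belongs in the blue one, and the unit's interlock lets only one drawer be open at a time. Stand the box on the middle of the black mat, shut the white drawer fully, pull the blue drawer wide open, lower the box into its middle lane, and shut the blue drawer fully on it. Keep the box upright, do not drop or slam it, and leave the tube rack and the bottles where they are.

Things in the scene. Friction and masses are not known exactly. Their poses are not given: they have to be found in the camera images.
- box_mid (a point): Centre (half-way up) of the loose sample box: closed, white with a blue top, 66 mm along its x, 48 along its y, 64 tall (z up), about 0.25 kg. Starts in the white drawer's bay, its x roughly along the unit's x. In the bay only its +y and -y faces (48 mm grip) have room for fingers; in the blue drawer's lane, where its x must lie along the lane, only its +x and -x faces (66 mm grip).
- sample_box: The same box; origin at the centre of its underside.
- unit: Fixed grey bench-top unit, 220 mm deep (x), 340 wide (y), 100 tall; origin at the centre of its underside; its -x points out of the drawers towards the robot, +y is the white drawer's side (robot's left). Two drawers side by side, centred 86 mm either side of its middle; their fronts reach 98 mm above the bench; the fixed grey top begins 98 mm in front of the origin.
- white_drawer (a joint): Opening of the white-fronted drawer (robot's left), m: 0 shut, 0.155 at the stop; starts about 0.14 open. Slides towards the unit's -x with about 1.5 N of friction and stays where it is left. Interlock: while one drawer is open by more than about 3 mm, the other moves only about 3 mm and is then blocked.
- blue_drawer (a joint): Opening of the blue-fronted drawer (robot's right), m: 0 shut, 0.155 at the stop; starts shut. Same friction; while the interlock is free, the first few mm take a few newtons more.
- white_drawer_handle (a point): Middle of the white drawer's handle, a level steel bar along the unit's y, 90 mm long, 12 mm thick, its centre 90 mm above the bench and 48 mm out from the drawer front (42 mm clear behind it), held by two 10 mm stubs 40 mm either side of the middle. Moves with the drawer; axes parallel to the unit's.
- blue_drawer_handle (a point): Middle of the blue drawer's handle, the same bar. Moves with the drawer.
- bay (a point): Middle of the floor of the white drawer's front bay, 17 mm above the bench: 80 mm long in x, 126 mm wide in y, walls 59 mm high above the floor. Moves with the drawer.
- lane (a point): Middle of the floor of the blue drawer's middle lane, 17 mm above the bench: 58 mm wide in y, 180 mm long in x, between two walls 59 mm high above the floor. The inside of the drawer's front is 90 mm to -x of this point. With the drawer fully open the front 145 mm of the lane is clear of the unit's top. Moves with the drawer; axes parallel to the unit's.
- mat_top (a point): Centre of the top of the fixed black square mat, 130 by 130 mm, 4 mm thick (top 4 mm above the bench), to the left or the right of the unit.
- tube_rack: Loose white rack of blue-capped tubes, 170 by 90 mm, 115 mm tall, origin under its centre, on the side without the mat: leave alone.
- spray_bottle: Loose white spray bottle with red trigger, 68 mm across, 220 mm tall, origin under its centre: leave alone.
- amber_bottle: Loose amber bottle with red cap, 66 mm across, 150 mm tall, origin under its centre: leave alone.

How it is judged:
On the way, in this order (a step that is already met when the one before it is completed fails the run):
1. the box stands released on the mat, its middle over the mat (horizontal distance between box_mid and mat_top below 0.06 m and z of box_mid in the frame of mat_top below 0.038 m and angle between box_mid's own z axis and vertical below 0.1 rad and contact force between the fingers and sample_box below 0.1 N and linear speed of sample_box below 0.03 m/s), for 0.2 s.
2. the white drawer is fully shut (value of joint white_drawer below 0.006 m), for 0.1 s.
3. the blue drawer is wide open (more than 120 mm) (value of joint blue_drawer above 0.12 m), for 0.1 s.
4. the box stands released in the open blue drawer's lane (x of box_mid in the frame of lane between -0.064 and 0.064 m and y of box_mid in the frame of lane between -0.012 and 0.012 m and z of box_mid in the frame of lane between 0.024 and 0.04 m and angle between box_mid's own z axis and vertical below 0.12 rad and contact force between the fingers and sample_box below 0.1 N and linear speed of sample_box below 0.03 m/s and value of joint blue_drawer above 0.09 m), for 0.2 s.
At the end, for the whole second after the job is handed in: Both drawers shut to within 6 mm; the box upright (within 0.12 rad) on the floor of the blue drawer's middle lane (centre within 12 mm of the lane's centre line), released and at rest (x of box_mid in the frame of lane between -0.064 and 0.064 m and y of box_mid in the frame of lane between -0.012 and 0.012 m and z of box_mid in the frame of lane between 0.024 and 0.04 m and angle between box_mid's own z axis and vertical below 0.12 rad and contact force between the fingers and sample_box below 0.1 N and linear speed of sample_box below 0.03 m/s and value of joint each of blue_drawer, white_drawer below 0.006 m); the robot touches nothing.
It fails at once if the tube rack is pushed more than 30 mm or tipped (distance of tube_rack from where it was at the start of the episode above 0.03 m or angle between tube_rack's own z axis and vertical above 0.3 rad).
It fails at once if the spray bottle is pushed more than 30 mm or tipped (distance of spray_bottle from where it was at the start of the episode above 0.03 m or angle between spray_bottle's own z axis and vertical above 0.3 rad).
It fails at once if the amber bottle is pushed more than 30 mm or tipped (distance of amber_bottle from where it was at the start of the episode above 0.03 m or angle between amber_bottle's own z axis and vertical above 0.3 rad).
It fails at once if the box is tipped over (more than 0.6 rad) (angle between box_mid's own z axis and vertical above 0.6 rad).
It fails at once if the box is dropped (free fall of about 2 cm) or slammed about (faster than 0.6 m/s while not held) (contact force between the fingers and sample_box below 0.05 N and linear speed of sample_box above 0.6 m/s).
It also fails if it takes over 72 s, if anything falls off the work surface, if the arm or the gripper's body presses on something with over 40 N, if the wrist force passes 120 N, or if a joint passes its speed limit or range.

### The arm

A 6-joint arm with a two-finger parallel gripper is mounted at the origin on the work surface. World frame = base frame: x ahead of the robot, y to its left, z up, the work surface at z = 0. Lengths are in m, angles in rad, forces in N, time in s.
With the tool pointing down it reaches from about 0.25 to 0.775 m from the base axis. Payload 4 kg.
Tool frame: the origin (TCP) lies at the very end of the fingers, on their centre line; the grasp point (between the pads) lies 19 mm behind it; y points along the fingers, x is the direction in which the jaws open and shut, and the axes are right-handed (so a half turn about y gives the same grasp; the last joint's range is limited). The gripper opens to 94 mm and grips with 3 to 60 N. Pads are 16 mm wide; open, the fingers measure 119 mm over their backs; the gripper's body (75 mm by 177 mm) begins 78 mm behind the grasp point.
Start: joints at [1.062, 0.087, 1.371, -0, 1.684, -0.103], TCP at [0.217, 0.505, 0.206] pointing down, gripper open.
Joint ranges: [-3.1, 3.1], [-0.76, 2.03], [0.27, 2.55], [-1.08, 4.22], [0.17, 2.65], [-2.57, 2.57]. Speed limits (rad/s): [2.79, 2.79, 3.14, 3.14, 3.14, 3.14].

### API

Orientations are given as [roll, pitch, yaw] about the fixed x, y, z axes, in that order (R = Rz(yaw) Ry(pitch) Rx(roll)).
In Python, from bench import robot, snapshot, workorder gives the robot as it stands.
- The arm moves only by the tool play_rows, never from a script. Its argument "steps" is a list of rows, each an object of numbers: "x", "y", "z": the shift along the world's x, y, z in m; "rx", "ry", "rz": the turn, a rotation vector about the world's x, y, z in rad; "hand": the finger opening in m, from 0 to 0.094. A call has 1 to 8 rows; each row shifts and turns the commanded pose from where the row before left it; what a row does not reach is not made up. A row lasts 1/8 s, in which the tool goes at most 62.5 mm and 10.7 degrees, less where a joint would pass 70% of its speed; a pose out of reach is approached as far as the arm can. A call is refused whole if a number of a shift passes 0.0625 or a number of a turn 0.188, either way. A call with a gripper value outside its range is refused whole. The fingers move at their own pace and stop on an object; the grip force is fixed at half the most. Time passes only in rows, so rows that do not move let the fingers close. It gives the time, the measured TCP pose, the force and the opening at its end, in the units of the state.
- robot.get_obs(): the state, without advancing time (a new reading comes with each control period).
- snapshot(name): name is "side" or "top"; returns a dict with "color" (384x512x3 uint8, red, green, blue), "range_z" (384x512 float32, m along the optical axis (not along the pixel's ray), 0 where there is no reading), "fov_y" (degrees; the focal length in pixels is half the picture's height over the tangent of half this angle, whatever the lens; pixels are square), "cx", "cy" (the principal point, pixels), "T" (4x4, takes a point from camera to world coordinates). Camera axes: x right, y down, z forward; pixel columns grow to the right and rows downward; lengths in m; the calibration is good to about 2 mm. A picture is of the moment at which its call begins.
- workorder.close_job(): hands the job in, once; it reports no verdict.
The state is a dict: "time": time; "joint_positions": joint angles; "qvel": joint speeds; "joint_torque": joint torques, N m; "tool_pos": TCP position; "ee_rot": TCP orientation; "wrist_force": force on the tool from outside, world axes, zero at the start; "wrist_torque": the same for the moment, N m; "width": finger opening in m.
Only numpy, scipy, OpenCV 4.12 (cv2) and the standard library are available. Lean on these libraries where they do the work, as an engineer would, in place of code of your own. Each camera call takes 0.05 s, during which the arm holds its last target.

## Working session

There is one attempt and no reset: what is moved stays moved. The work goes in short steps, Python scripts to look and compute and a tool call to move; the robot and the scene stay as the last step left them, time stands still between calls to the robot, and variables do not carry over. Pictures are saved under pics/ and viewed, and the job is handed in when it is done.

Besides the shell and the picture viewer there is one more tool, called after ">>>" by a JSON object that holds its "op" and its "data". play_rows: Moves the arm, as the interface text tells. Its arguments: {"type":"object","properties":{"steps":{"type":"array"}},"required":["steps"]}

```bash
mkdir -p pics; ls; python3 - <<'E'
from bench import robot, snapshot, workorder
import cv2,numpy as np
o=robot.get_obs(); print({k:np.round(v,3) for k,v in o.items()})
for n in("side","top"):
    s=snapshot(n); cv2.imwrite(f"pics/{n}0.png",s["color"][:,:,::-1]); np.savez(f"{n}0.npz",**s)
    print(n,s["fov_y"],s["cx"],s["cy"],np.round(s["T"],4))
E
```

```text
pics
{'time': np.float64(0.0), 'joint_positions': array([ 1.062,  0.088,  1.372, -0.   ,  1.684, -0.103]), 'qvel': array([-0.   , -0.002, -0.   ,  0.002,  0.001, -0.001]), 'joint_torque': array([ 2.0000e-03, -3.4018e+01, -3.0243e+01,  7.2000e-02,  3.3000e-02,
       -0.0000e+00]), 'tool_pos': array([0.217, 0.505, 0.204]), 'ee_rot': array([-1.571,  0.002,  1.165]), 'wrist_force': array([ 0.626, -0.22 , -0.75 ]), 'wrist_torque': array([ 0.003, -0.063, -0.038]), 'width': np.float64(0.094)}
side 56.189443116497564 253.3964270491874 187.45839276362022 [[ 0.724  -0.3659  0.5848  0.0494]
 [-0.6896 -0.3597  0.6286 -0.5838]
 [-0.0197 -0.8583 -0.5128  0.5601]
 [ 0.      0.      0.      1.    ]]
top 53.91801712104203 259.1157309601597 196.27194953389974 [[-0.0216 -0.9865  0.1625  0.4721]
 [-0.9997  0.0226  0.0042 -0.024 ]
 [-0.0078 -0.1624 -0.9867  1.0596]
 [ 0.      0.      0.      1.    ]]
```

View pics/top0.png

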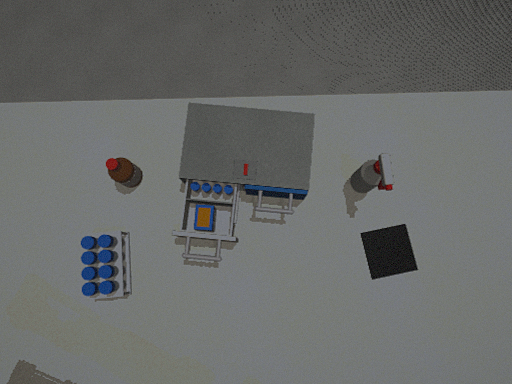

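View pics/side0.png

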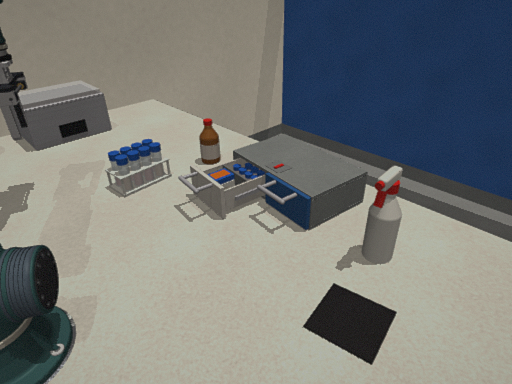

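The top view shows the open white drawer with the box at about (205,218), the blue drawer shut at about (275,195), the mat at (389,251), the rack at left, the amber bottle at (125,172) and the spray bottle at (370,178). Next I measure.

```bash
cat > h.py <<'E'
import numpy as np,cv2
def cam(s):
    h=s["color"].shape[0]; return h/2/np.tan(np.radians(float(s["fov_y"]))/2)
def ray(s,uv,z):
    uv=np.atleast_2d(np.asarray(uv,float)); f=cam(s)
    d=np.c_[(uv[:,0]-s["cx"])/f,(uv[:,1]-s["cy"])/f,np.ones(len(uv))]@s["T"][:3,:3].T
    o=s["T"][:3,3]; t=(z-o[2])/d[:,2]; return o+d*t[:,None]
def cloud(s):
    h,w=s["range_z"].shape; u,v=np.meshgrid(np.arange(w),np.arange(h)); f=cam(s); Z=s["range_z"]
    P=np.stack([(u-s["cx"])/f*Z,(v-s["cy"])/f*Z,Z],-1)
    return P@s["T"][:3,:3].T+s["T"][:3,3]
def snap(n,name):
    from bench import snapshot
    s=snapshot(n); cv2.imwrite(f"pics/{name}.png",s["color"][:,:,::-1]); np.savez(f"{name}.npz",**s); return s
def rect(s,mask,z,label):
    c,_=cv2.findContours(mask.astype(np.uint8),cv2.RETR_EXTERNAL,cv2.CHAIN_APPROX_NONE)
    c=max(c,key=cv2.contourArea); P=ray(s,c[:,0,:],z)[:,:2]
    r=cv2.minAreaRect((P*1000).astype(np.float32)); print(label,"px",np.round(c[:,0].mean(0)),"c",np.round(r[0],1),"size",np.round(r[1],1),"ang",round(r[2],2)); return r
E
python3 - <<'E'
from h import *
s=np.load("top0.npz"); C=cloud(s); z=C[...,2]; hsv=cv2.cvtColor(s["color"],cv2.COLOR_RGB2HSV)
col=s["color"]
v,u=np.mgrid[:384,:512]
inroi=(u>165)&(u<330)&(v>95)&(v<275)
print("z med box top",np.median(z[212:222,200:210]),"unit",np.median(z[120:160,200:290]),"mat",np.median(z[240:260,380:400]),"bench",np.median(z[320:340,250:300]))
k=np.ones((5,5),np.uint8)
m=(abs(z-.1)<.008)&inroi
m=cv2.morphologyEx(m.astype(np.uint8),cv2.MORPH_OPEN,np.ones((9,9),np.uint8))
rect(s,m,.1,"unit top")
m=(hsv[...,2]<45)&(u>350)&(u<425)&(v>215)&(v<290)
rect(s,m,.004,"mat")
box=(u>188)&(u<222)&(v>200)&(v<235)
m=box&(((hsv[...,0]>95)&(hsv[...,0]<130)|(hsv[...,0]<25))&(hsv[...,1]>120))
rect(s,m,.081,"box")
m=box&((hsv[...,0]<25)&(hsv[...,1]>120)); rect(s,m,.081,"label")
I=cv2.resize(col[90:275,165:335],None,fx=4,fy=3.2,interpolation=cv2.INTER_CUBIC)
I=cv2.resize(col[95:275,165:335],None,fx=3.3,fy=3.3,interpolation=cv2.INTER_CUBIC)
cv2.imwrite("pics/crop0.png",np.clip(I[:,:,::-1]*1.6,0,255))
# height grid near white handle
for r in (235,240,248,258): print(r,np.round(z[r,175:245:5],3))
E
```

```text
z med box top 0.08148020454690125 unit 0.1003851677841896 mat 0.003472218141687855 bench -0.00030184377590347644
unit top px [245. 148.] c [761.    8.8] size [339.8 221. ] ang 83.11
mat px [388. 251.] c [ 485.2 -373. ] size [127.  127.8] ang 10.44
box px [204. 217.] c [581.7 126. ] size [47.4 65.9] ang 85.17
label px [203. 217.] c [582.3 127.1] size [29.3 47.9] ang 85.52
235 [ 0.098  0.099  0.095  0.097  0.097  0.098  0.097  0.095  0.097  0.097
  0.077  0.072  0.004 -0.   ]
240 [-0.003 -0.001  0.001  0.089  0.    -0.001  0.003  0.001  0.029  0.094
  0.096  0.095  0.099 -0.002]
248 [ 0.001 -0.001 -0.003 -0.003  0.    -0.001 -0.001  0.001 -0.002  0.094
  0.    -0.     0.003  0.   ]
258 [-0.003 -0.002 -0.003  0.094  0.093  0.095  0.094  0.096  0.099  0.096
  0.    -0.     0.002 -0.002][ WARN:0@0.228] global loadsave.cpp:1063 imwrite_ Unsupported depth image for selected encoder is fallbacked to CV_8U.
```

View pics/crop0.png

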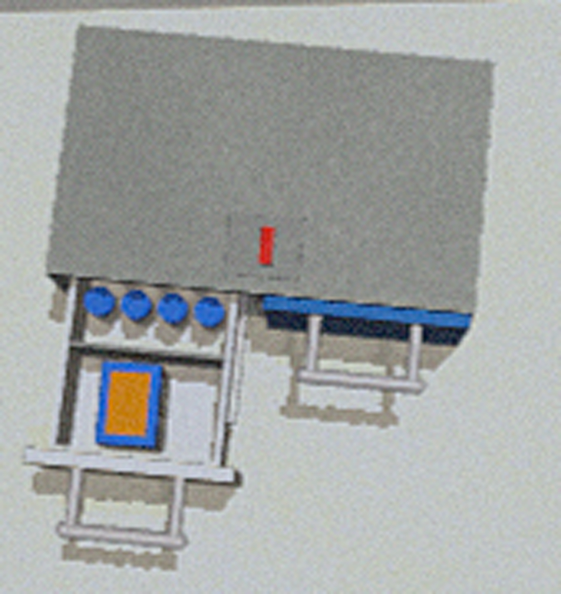

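```bash
python3 - <<'E'
from h import *
s=np.load("top0.npz"); C=cloud(s); z=C[...,2]
v,u=np.mgrid[:384,:512]
def bar(m,l):
    m=cv2.morphologyEx(m.astype(np.uint8),cv2.MORPH_OPEN,np.ones((1,11),np.uint8))
    return rect(s,m,.092,l)
bar((z>.07)&(v>251)&(v<268)&(u>165)&(u<240),"white bar")
bar((z>.07)&(v>203)&(v<222)&(u>245)&(u<305),"blue bar")
# front panel of white drawer
m=(z>.085)&(v>222)&(v<247)&(u>165)&(u<250); m=cv2.morphologyEx(m.astype(np.uint8),cv2.MORPH_OPEN,np.ones((3,7),np.uint8)); rect(s,m,.098,"white front")
# unit edges via line fits
m=(abs(z-.1)<.006)&(u>165)&(u<330)&(v>95)&(v<200)
L=[];R=[]
for r in range(115,175):
    c=np.where(m[r])[0]; L.append((c.min(),r));R.append((c.max(),r))
for n,p in(("L",L),("R",R)):
    W=ray(s,p,.1)[:,:2]; vx,vy,x,y=cv2.fitLine((W*1000).astype(np.float32),cv2.DIST_HUBER,0,.01,.01).ravel(); print(n,np.degrees(np.arctan2(vy,vx)),x,y)
B=[]
for c in range(190,310):
    r=np.where(m[:,c])[0]; B.append((c,r.min()))
W=ray(s,B,.1)[:,:2]; vx,vy,x,y=cv2.fitLine((W*1000).astype(np.float32),cv2.DIST_HUBER,0,.01,.01).ravel(); print("back",np.degrees(np.arctan2(vy,vx)),x,y)
# z profile across box
for r in(210,216,222): print(r,[(c,*np.round(C[r,c,1:]*1000).astype(int)) for c in range(176,246,2)])
E
```

```text
white bar px [202. 257.] c [479.1 129.4] size [99.9 12.1] ang 83.86
blue bar px [274. 210.] c [594.6 -57.5] size [98.7 12.4] ang 84.09
white front px [204. 236.] c [532.2 121.4] size [162.3  12.3] ang 83.08
L -6.716952 773.21436 177.12982
R -6.7872534 733.5378 -157.79488
back 83.219666 870.15027 2.190605
210 [(176, np.int64(218), np.int64(-5)), (178, np.int64(211), np.int64(3)), (180, np.int64(205), np.int64(0)), (182, np.int64(199), np.int64(3)), (184, np.int64(179), np.int64(75)), (186, np.int64(177), np.int64(55)), (188, np.int64(177), np.int64(29)), (190, np.int64(174), np.int64(18)), (192, np.int64(168), np.int64(17)), (194, np.int64(163), np.int64(17)), (196, np.int64(146), np.int64(80)), (198, np.int64(140), np.int64(84)), (200, np.int64(136), np.int64(81)), (202, np.int64(130), np.int64(83)), (204, np.int64(125), np.int64(79)), (206, np.int64(120), np.int64(83)), (208, np.int64(115), np.int64(81)), (210, np.int64(109), np.int64(81)), (212, np.int64(104), np.int64(83)), (214, np.int64(100), np.int64(75)), (216, np.int64(99), np.int64(33)), (218, np.int64(96), np.int64(19)), (2
[... 2243 characters left out ...]
6, np.int64(120), np.int64(80)), (208, np.int64(115), np.int64(78)), (210, np.int64(109), np.int64(84)), (212, np.int64(104), np.int64(80)), (214, np.int64(103), np.int64(51)), (216, np.int64(102), np.int64(14)), (218, np.int64(96), np.int64(20)), (220, np.int64(90), np.int64(18)), (222, np.int64(85), np.int64(15)), (224, np.int64(80), np.int64(14)), (226, np.int64(74), np.int64(19)), (228, np.int64(68), np.int64(17)), (230, np.int64(62), np.int64(20)), (232, np.int64(53), np.int64(76)), (234, np.int64(49), np.int64(50)), (236, np.int64(44), np.int64(48)), (238, np.int64(42), np.int64(-1)), (240, np.int64(36), np.int64(0)), (242, np.int64(30), np.int64(2)), (244, np.int64(25), np.int64(-1))]
```

```bash
python3 - <<'E'
from h import *
for n in("side0","top0"):
    s=np.load(n+".npz"); C=cloud(s).reshape(-1,3)
    for l,(a,b,c,d) in dict(spray=(.5,.8,-.5,-.2),amber=(.5,.8,.25,.5),rack=(.25,.58,.22,.6)).items():
        m=(C[:,0]>a)&(C[:,0]<b)&(C[:,1]>c)&(C[:,1]<d)&(C[:,2]>.02)
        for lo,hi in((.02,.1),(.1,.16),(.16,.25)):
            q=C[m&(C[:,2]>=lo)&(C[:,2]<hi)]
            if len(q)>5: print(n,l,lo,hi,len(q),np.round(np.percentile(q[:,0],[2,98]),3),np.round(np.percentile(q[:,1],[2,98]),3),q[:,2].max().round(3))
E
```

```text
side0 spray 0.02 0.1 945 [0.647 0.685] [-0.347 -0.288] 0.1
side0 spray 0.1 0.16 769 [0.644 0.69 ] [-0.346 -0.289] 0.16
side0 spray 0.16 0.25 714 [0.62  0.698] [-0.33  -0.307] 0.22
side0 amber 0.02 0.1 734 [0.508 0.731] [0.311 0.377] 0.1
side0 amber 0.1 0.16 344 [0.506 0.725] [0.32  0.418] 0.15
side0 rack 0.02 0.1 1307 [0.382 0.547] [0.338 0.418] 0.1
side0 rack 0.1 0.16 642 [0.394 0.533] [0.345 0.42 ] 0.117
top0 spray 0.02 0.1 221 [0.649 0.701] [-0.323 -0.279] 0.1
top0 spray 0.1 0.16 407 [0.649 0.711] [-0.32 -0.28] 0.16
top0 spray 0.16 0.25 531 [0.622 0.702] [-0.323 -0.297] 0.225
top0 amber 0.02 0.1 761 [0.502 0.733] [0.312 0.426] 0.1
top0 amber 0.1 0.16 745 [0.507 0.734] [0.321 0.423] 0.154
top0 rack 0.02 0.1 1254 [0.383 0.549] [0.338 0.425] 0.1
top0 rack 0.1 0.16 1394 [0.397 0.534] [0.348 0.421] 0.12
```

>>> {"op": "play_rows", "data": {"steps": [{"x": 0.04, "y": -0.04, "rz": 0.04, "hand": 0.07}, {"x": 0.04, "y": -0.04, "rz": 0.04, "hand": 0.07}, {"x": 0.04, "y": -0.04, "rz": 0.04, "hand": 0.07}, {"x": 0.04, "y": -0.04, "rz": 0.04, "hand": 0.07}, {"x": 0.04, "y": -0.04, "rz": 0.04, "hand": 0.07}, {"x": 0.04, "y": -0.04, "rz": 0.04, "hand": 0.07}, {"x": 0.04, "y": -0.04, "rz": 0.04, "hand": 0.07}, {"x": 0.04, "y": -0.04, "rz": 0.04, "hand": 0.07}]}}

```text
schema error: expected keys x, y, z, rx, ry, rz, hand
```

All keys are required.

>>> {"op": "play_rows", "data": {"steps": [{"x": 0.04, "y": -0.04, "z": 0, "rx": 0, "ry": 0, "rz": 0.04, "hand": 0.07}, {"x": 0.04, "y": -0.04, "z": 0, "rx": 0, "ry": 0, "rz": 0.04, "hand": 0.07}, {"x": 0.04, "y": -0.04, "z": 0, "rx": 0, "ry": 0, "rz": 0.04, "hand": 0.07}, {"x": 0.04, "y": -0.04, "z": 0, "rx": 0, "ry": 0, "rz": 0.04, "hand": 0.07}, {"x": 0.04, "y": -0.04, "z": 0, "rx": 0, "ry": 0, "rz": 0.04, "hand": 0.07}, {"x": 0.04, "y": -0.04, "z": 0, "rx": 0, "ry": 0, "rz": 0.04, "hand": 0.07}, {"x": 0.04, "y": -0.04, "z": 0, "rx": 0, "ry": 0, "rz": 0.04, "hand": 0.07}, {"x": 0.04, "y": -0.04, "z": 0, "rx": 0, "ry": 0, "rz": 0.04, "hand": 0.07}]}}

```text
time: 1.1
tool_pos: [0.538, 0.1838, 0.205]
ee_rot: [-1.57, -0.0, 1.486]
wrist_force: [0.8, 0.1, -0.6]
width: 0.0699
```

>>> {"op": "play_rows", "data": {"steps": [{"x": 0.022, "y": -0.029, "z": -0.01, "rx": 0, "ry": 0, "rz": 0, "hand": 0.07}, {"x": 0.022, "y": -0.029, "z": -0.03, "rx": 0, "ry": 0, "rz": 0, "hand": 0.07}, {"x": 0, "y": 0, "z": -0.03, "rx": 0, "ry": 0, "rz": 0, "hand": 0.07}, {"x": 0, "y": 0, "z": -0.03, "rx": 0, "ry": 0, "rz": 0, "hand": 0.07}, {"x": 0, "y": 0, "z": 0, "rx": 0, "ry": 0, "rz": 0, "hand": 0.07}]}}

```text
time: 1.72
tool_pos: [0.5786, 0.1269, 0.1016]
ee_rot: [-1.563, 0.002, 1.485]
wrist_force: [0.4, -0.6, -0.4]
width: 0.0699
```

```bash
python3 - <<'E'
from h import *
s=snap("top","top1"); t=snap("side","side1")
a=cv2.resize(s["color"][100:280,150:330],None,fx=3,fy=3); b=cv2.resize(t["color"][110:250,150:320],None,fx=3,fy=3)
cv2.imwrite("pics/a1.png",cv2.convertScaleAbs(a[:,:,::-1],alpha=1.5));cv2.imwrite("pics/b1.png",cv2.convertScaleAbs(b[:,:,::-1],alpha=1.5))
E
```

```text
(no output)
```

View pics/a1.png

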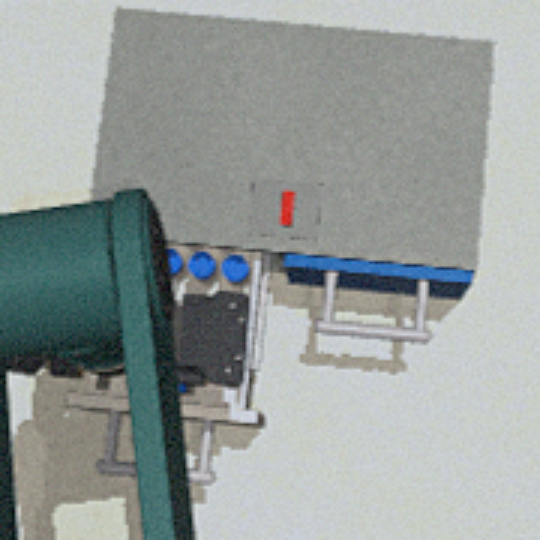

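View pics/b1.png

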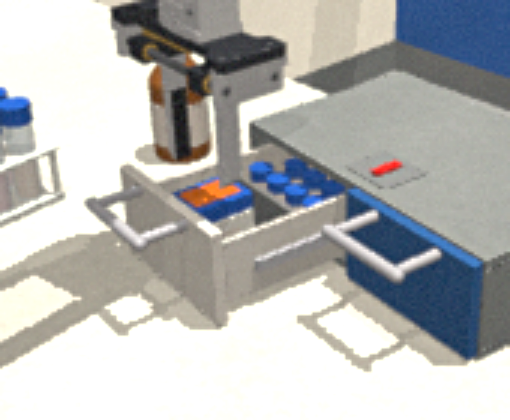

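```bash
python3 - <<'E'
from h import *
for n in ("side1","top1"):
    s=np.load(n+".npz"); C=cloud(s).reshape(-1,3)
    for lo,hi in((.105,.125),(.125,.15),(.15,.18)):
        q=C[(C[:,2]>lo)&(C[:,2]<hi)&(abs(C[:,0]-.58)<.06)&(abs(C[:,1]-.127)<.1)]
        if len(q): print(n,lo,len(q),np.percentile(q[:,:2],[3,50,97],axis=0).round(3).tolist())
from bench import robot
print(np.round(robot.get_obs()["tool_pos"],4))
E
```

```text
side1 0.105 90 [[0.567, 0.08], [0.577, 0.161], [0.591, 0.171]]
side1 0.125 133 [[0.566, 0.079], [0.576, 0.09], [0.589, 0.173]]
side1 0.15 166 [[0.566, 0.079], [0.576, 0.091], [0.591, 0.172]]
[0.5812 0.1274 0.1059]
```

>>> {"op": "play_rows", "data": {"steps": [{"x": 0, "y": -0.001, "z": -0.025, "rx": 0, "ry": 0, "rz": 0, "hand": 0.07}, {"x": 0, "y": 0, "z": -0.025, "rx": 0, "ry": 0, "rz": 0, "hand": 0.07}, {"x": 0, "y": 0, "z": -0.023, "rx": 0, "ry": 0, "rz": 0, "hand": 0.07}, {"x": 0, "y": 0, "z": 0, "rx": 0, "ry": 0, "rz": 0, "hand": 0.07}]}}

```text
time: 2.33
tool_pos: [0.5806, 0.1265, 0.0323]
ee_rot: [-1.569, 0.0, 1.485]
wrist_force: [0.7, 1.0, -0.2]
width: 0.0702
```

>>> {"op": "play_rows", "data": {"steps": [{"x": 0, "y": 0, "z": 0, "rx": 0, "ry": 0, "rz": 0, "hand": 0.055}, {"x": 0, "y": 0, "z": 0, "rx": 0, "ry": 0, "rz": 0, "hand": 0.05}, {"x": 0, "y": 0, "z": 0, "rx": 0, "ry": 0, "rz": 0, "hand": 0.0}, {"x": 0, "y": 0, "z": 0, "rx": 0, "ry": 0, "rz": 0, "hand": 0.0}, {"x": 0, "y": 0, "z": 0, "rx": 0, "ry": 0, "rz": 0, "hand": 0.0}, {"x": 0, "y": 0, "z": 0.01, "rx": 0, "ry": 0, "rz": 0, "hand": 0.0}, {"x": 0, "y": 0, "z": 0.02, "rx": 0, "ry": 0, "rz": 0, "hand": 0.0}]}}

```text
time: 3.2
tool_pos: [0.5791, 0.1264, 0.0606]
ee_rot: [-1.565, 0.0, 1.485]
wrist_force: [-0.3, 0.1, -2.2]
width: 0.0481
```

>>> {"op": "play_rows", "data": {"steps": [{"x": 0, "y": 0, "z": 0.03, "rx": 0, "ry": 0, "rz": 0, "hand": 0.0}, {"x": 0, "y": 0, "z": 0.045, "rx": 0, "ry": 0, "rz": 0, "hand": 0.0}, {"x": 0, "y": 0, "z": 0.045, "rx": 0, "ry": 0, "rz": 0, "hand": 0.0}, {"x": -0.01, "y": -0.03, "z": 0, "rx": 0, "ry": 0, "rz": 0, "hand": 0.0}, {"x": -0.01, "y": -0.05, "z": 0, "rx": 0, "ry": 0, "rz": 0, "hand": 0.0}, {"x": -0.01, "y": -0.05, "z": 0, "rx": 0, "ry": 0, "rz": 0, "hand": 0.0}, {"x": -0.01, "y": -0.05, "z": 0, "rx": 0, "ry": 0, "rz": 0, "hand": 0.0}, {"x": -0.01, "y": -0.05, "z": 0, "rx": 0, "ry": 0, "rz": 0, "hand": 0.0}]}}

```text
time: 4.2
tool_pos: [0.53, -0.1046, 0.1816]
ee_rot: [-1.569, -0.001, 1.485]
wrist_force: [-0.1, -0.1, -3.4]
width: 0.0477
```

>>> {"op": "play_rows", "data": {"steps": [{"x": -0.01, "y": -0.05, "z": 0, "rx": 0, "ry": 0, "rz": 0, "hand": 0.0}, {"x": -0.01, "y": -0.05, "z": 0, "rx": 0, "ry": 0, "rz": 0, "hand": 0.0}, {"x": -0.01, "y": -0.05, "z": 0, "rx": 0, "ry": 0, "rz": 0, "hand": 0.0}, {"x": -0.01, "y": -0.05, "z": 0, "rx": 0, "ry": 0, "rz": 0, "hand": 0.0}, {"x": -0.01, "y": -0.05, "z": 0, "rx": 0, "ry": 0, "rz": 0, "hand": 0.0}, {"x": 0, "y": -0.02, "z": -0.02, "rx": 0, "ry": 0, "rz": 0, "hand": 0.0}, {"x": 0, "y": 0, "z": -0.04, "rx": 0, "ry": 0, "rz": 0, "hand": 0.0}, {"x": 0, "y": 0, "z": 0, "rx": 0, "ry": 0, "rz": 0, "hand": 0.0}]}}

```text
time: 5.2
tool_pos: [0.4786, -0.3704, 0.1163]
ee_rot: [-1.561, -0.009, 1.485]
wrist_force: [0.4, -1.1, -3.6]
width: 0.0483
```

```bash
python3 - <<'E'
from h import *
from bench import robot
t=snap("side","side2"); s=snap("top","top2")
for i in range(1): print(np.round(robot.get_obs()["tool_pos"],4),np.round(robot.get_obs()["ee_rot"],4),robot.get_obs()["width"])
C=cloud(t).reshape(-1,3)
for a in np.arange(.08,.18,.005):
  q=C[(abs(C[:,0]-.478)<.04)&(abs(C[:,1]+.373)<.05)&(abs(C[:,2]-a)<.0025)]; print(round(a,3),len(q),end="; ")
E
```

```text
[ 0.4812 -0.3725  0.1219] [-1.5694 -0.0019  1.486 ] 0.047884772129047376
0.08 0; 0.085 0; 0.09 0; 0.095 0; 0.1 51; 0.105 76; 0.11 79; 0.115 70; 0.12 92; 0.125 92; 0.13 100; 0.135 106; 0.14 111; 0.145 110; 0.15 107; 0.155 116; 0.16 567; 0.165 262; 0.17 60; 0.175 56;
```

View pics/side2.png

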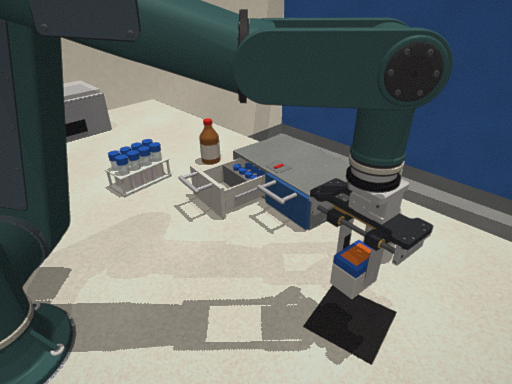

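>>> {"op": "play_rows", "data": {"steps": [{"x": 0, "y": 0, "z": -0.03, "rx": 0, "ry": 0, "rz": 0, "hand": 0.0}, {"x": 0, "y": 0, "z": -0.03, "rx": 0, "ry": 0, "rz": 0, "hand": 0.0}, {"x": 0, "y": 0, "z": -0.02, "rx": 0, "ry": 0, "rz": 0, "hand": 0.0}, {"x": 0, "y": 0, "z": -0.008, "rx": 0, "ry": 0, "rz": 0, "hand": 0.0}, {"x": 0, "y": 0, "z": 0, "rx": 0, "ry": 0, "rz": 0, "hand": 0.0}]}}

```text
time: 5.92
tool_pos: [0.4819, -0.3737, 0.0357]
ee_rot: [-1.572, 0.001, 1.486]
wrist_force: [-0.1, 0.1, -3.4]
width: 0.0481
```

```bash
python3 - <<'E'
from h import *
from bench import robot
t=snap("side","side3")
o=robot.get_obs();print(np.round(o["tool_pos"],4),o["wrist_force"])
hsv=cv2.cvtColor(t["color"],cv2.COLOR_RGB2HSV);C=cloud(t)
m=(hsv[...,0]<25)&(hsv[...,1]>120)&(abs(C[...,0]-.48)<.05)&(abs(C[...,1]+.373)<.05)
q=C[m]; print(len(q),np.median(q,axis=0),q[:,2].std())
E
```

```text
[ 0.4821 -0.3741  0.0362] [-0.87266975  0.35470538 -2.89119327]
428 [ 0.47179332 -0.37156966  0.08197908] 0.033131656311649736
```

>>> {"op": "play_rows", "data": {"steps": [{"x": 0, "y": 0, "z": -0.006, "rx": 0, "ry": 0, "rz": 0, "hand": 0.0}, {"x": 0, "y": 0, "z": -0.005, "rx": 0, "ry": 0, "rz": 0, "hand": 0.0}, {"x": 0, "y": 0, "z": -0.002, "rx": 0, "ry": 0, "rz": 0, "hand": 0.0}, {"x": 0, "y": 0, "z": 0, "rx": 0, "ry": 0, "rz": 0, "hand": 0.0}]}}

```text
time: 6.48
tool_pos: [0.4812, -0.3737, 0.0215]
ee_rot: [-1.571, 0.0, 1.485]
wrist_force: [0.6, 0.6, -3.6]
width: 0.0478
```

>>> {"op": "play_rows", "data": {"steps": [{"x": 0, "y": 0, "z": -0.0015, "rx": 0, "ry": 0, "rz": 0, "hand": 0.0}, {"x": 0, "y": 0, "z": -0.0015, "rx": 0, "ry": 0, "rz": 0, "hand": 0.0}, {"x": 0, "y": 0, "z": 0, "rx": 0, "ry": 0, "rz": 0, "hand": 0.0}]}}

```text
time: 6.85
tool_pos: [0.4812, -0.3738, 0.0214]
ee_rot: [-1.571, 0.0, 1.485]
wrist_force: [-4.6, 4.1, 7.7]
width: 0.0482
```

>>> {"op": "play_rows", "data": {"steps": [{"x": 0, "y": 0, "z": 0.001, "rx": 0, "ry": 0, "rz": 0, "hand": 0.049}, {"x": 0, "y": 0, "z": 0, "rx": 0, "ry": 0, "rz": 0, "hand": 0.055}, {"x": 0, "y": 0, "z": 0, "rx": 0, "ry": 0, "rz": 0, "hand": 0.075}, {"x": 0, "y": 0, "z": 0, "rx": 0, "ry": 0, "rz": 0, "hand": 0.075}, {"x": 0, "y": 0, "z": 0.03, "rx": 0, "ry": 0, "rz": 0, "hand": 0.075}, {"x": 0, "y": 0, "z": 0.06, "rx": 0, "ry": 0, "rz": 0, "hand": 0.075}, {"x": 0, "y": 0, "z": 0.06, "rx": 0, "ry": 0, "rz": 0, "hand": 0.075}, {"x": 0, "y": 0, "z": 0, "rx": 0, "ry": 0, "rz": 0, "hand": 0.05}]}}

```text
time: 7.85
tool_pos: [0.4838, -0.3761, 0.1771]
ee_rot: [-1.582, 0.008, 1.485]
wrist_force: [-0.3, -0.3, 0.4]
width: 0.0678
```

```bash
python3 - <<'E'
from h import *
from bench import robot
t=snap("side","side4")
o=robot.get_obs();print(np.round(o["tool_pos"],4),o["wrist_force"])
E
```

```text
[ 0.4824 -0.3748  0.173 ] [-0.16311508  0.00927383 -0.26576421]
```

View pics/side4.png

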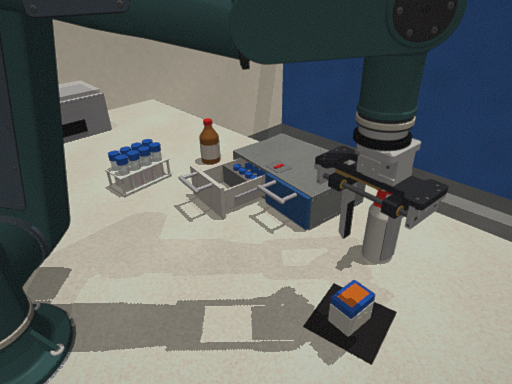

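>>> {"op": "play_rows", "data": {"steps": [{"x": 0, "y": 0.05, "z": 0, "rx": 0, "ry": 0, "rz": -0.16, "hand": 0.05}, {"x": 0, "y": 0.05, "z": 0, "rx": 0, "ry": 0, "rz": -0.16, "hand": 0.05}, {"x": 0, "y": 0.05, "z": 0, "rx": 0, "ry": 0, "rz": -0.16, "hand": 0.05}, {"x": 0, "y": 0.05, "z": 0, "rx": 0, "ry": 0, "rz": -0.16, "hand": 0.05}, {"x": 0, "y": 0.05, "z": 0, "rx": 0, "ry": 0, "rz": -0.16, "hand": 0.05}, {"x": 0, "y": 0.05, "z": 0, "rx": 0, "ry": 0, "rz": -0.16, "hand": 0.05}, {"x": 0, "y": 0.05, "z": 0, "rx": 0, "ry": 0, "rz": -0.16, "hand": 0.05}, {"x": 0, "y": 0.05, "z": 0, "rx": 0, "ry": 0, "rz": -0.16, "hand": 0.05}]}}

```text
time: 8.9
tool_pos: [0.4796, 0.028, 0.1668]
ee_rot: [-1.57, 0.004, 0.2]
wrist_force: [0.8, -0.2, -0.2]
width: 0.05
```

>>> {"op": "play_rows", "data": {"steps": [{"x": 0, "y": 0.05, "z": 0, "rx": 0, "ry": 0, "rz": -0.16, "hand": 0.045}, {"x": 0, "y": 0.05, "z": 0, "rx": 0, "ry": 0, "rz": -0.16, "hand": 0.045}, {"x": 0, "y": 0, "z": -0.03, "rx": 0, "ry": 0, "rz": 0, "hand": 0.045}, {"x": 0, "y": 0, "z": -0.03, "rx": 0, "ry": 0, "rz": 0, "hand": 0.045}, {"x": 0, "y": 0, "z": 0, "rx": 0, "ry": 0, "rz": 0, "hand": 0.045}]}}

```text
time: 9.52
tool_pos: [0.4776, 0.126, 0.1045]
ee_rot: [-1.574, 0.01, -0.115]
wrist_force: [-1.0, -0.6, 0.0]
width: 0.045
```

```bash
python3 - <<'E'
from h import *
from bench import robot
t=snap("top","top5"); 
o=robot.get_obs();print(np.round(o["tool_pos"],4),np.round(o["ee_rot"],4),o["wrist_force"])
hsv=cv2.cvtColor(t["color"],cv2.COLOR_RGB2HSV);v,u=np.mgrid[:384,:512];C=cloud(t)
roi=(u>350)&(u<430)&(v>215)&(v<290)
m=roi&(((hsv[...,0]>95)&(hsv[...,0]<130)|(hsv[...,0]<25))&(hsv[...,1]>120)); rect(t,m,.068,"box")
m=roi&((hsv[...,0]<25)&(hsv[...,1]>120)); rect(t,m,.068,"label")
t=snap("side","side5")
E
```

```text
[0.4792 0.1261 0.1069] [-1.5723  0.0056 -0.115 ] [-0.17223584 -0.90868468 -0.00625157]
box px [396. 252.] c [ 481.6 -370. ] size [49.3 68.8] ang 85.37
label px [396. 252.] c [ 481.7 -372.5] size [28.5 48.5] ang 85.26
```

View pics/side5.png

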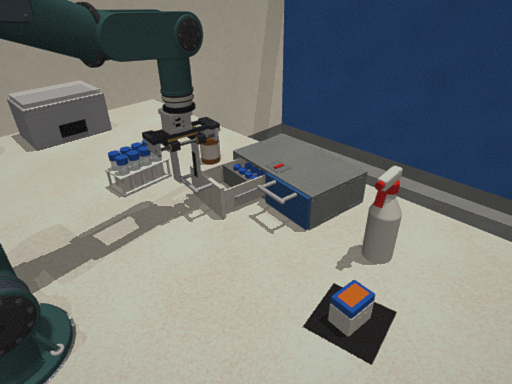

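View pics/top5.png

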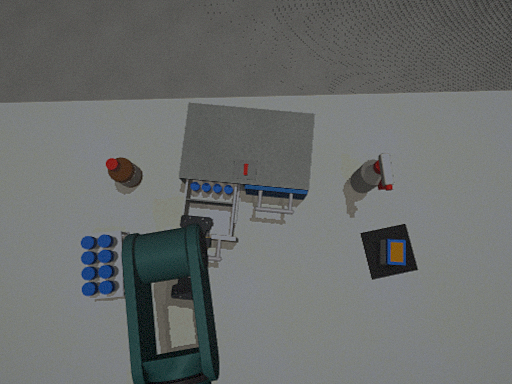

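>>> {"op": "play_rows", "data": {"steps": [{"x": 0, "y": 0.001, "z": -0.02, "rx": 0, "ry": 0, "rz": 0, "hand": 0.045}, {"x": 0, "y": 0, "z": -0.015, "rx": 0, "ry": 0, "rz": 0, "hand": 0.045}, {"x": 0, "y": 0, "z": 0, "rx": 0, "ry": 0, "rz": 0, "hand": 0.02}, {"x": 0, "y": 0, "z": 0, "rx": 0, "ry": 0, "rz": 0, "hand": 0.0}, {"x": 0, "y": 0, "z": 0, "rx": 0, "ry": 0, "rz": 0, "hand": 0.0}]}}

```text
time: 10.25
tool_pos: [0.4818, 0.1274, 0.0755]
ee_rot: [-1.57, -0.002, -0.115]
wrist_force: [-0.0, 0.3, -0.0]
width: 0.0183
```

>>> {"op": "play_rows", "data": {"steps": [{"x": 0, "y": 0, "z": 0, "rx": 0, "ry": 0, "rz": 0, "hand": 0.0}, {"x": 0.01, "y": -0.0012, "z": 0, "rx": 0, "ry": 0, "rz": 0, "hand": 0.0}, {"x": 0.025, "y": -0.003, "z": 0, "rx": 0, "ry": 0, "rz": 0, "hand": 0.0}, {"x": 0.025, "y": -0.003, "z": 0, "rx": 0, "ry": 0, "rz": 0, "hand": 0.0}, {"x": 0.025, "y": -0.003, "z": 0, "rx": 0, "ry": 0, "rz": 0, "hand": 0.0}, {"x": 0.025, "y": -0.003, "z": 0, "rx": 0, "ry": 0, "rz": 0, "hand": 0.0}, {"x": 0.015, "y": -0.0018, "z": 0, "rx": 0, "ry": 0, "rz": 0, "hand": 0.0}, {"x": 0, "y": 0, "z": 0, "rx": 0, "ry": 0, "rz": 0, "hand": 0.0}]}}

```text
time: 11.25
tool_pos: [0.6089, 0.1121, 0.0752]
ee_rot: [-1.57, -0.004, -0.116]
wrist_force: [1.6, 0.0, 2.8]
width: 0.0109
```

>>> {"op": "play_rows", "data": {"steps": [{"x": 0.003, "y": -0.0004, "z": 0, "rx": 0, "ry": 0, "rz": 0, "hand": 0.0}, {"x": 0.003, "y": -0.0004, "z": 0, "rx": 0, "ry": 0, "rz": 0, "hand": 0.0}, {"x": 0.003, "y": -0.0004, "z": 0, "rx": 0, "ry": 0, "rz": 0, "hand": 0.0}, {"x": 0, "y": 0, "z": 0, "rx": 0, "ry": 0, "rz": 0, "hand": 0.0}]}}

```text
time: 11.75
tool_pos: [0.615, 0.1113, 0.0752]
ee_rot: [-1.571, -0.001, -0.115]
wrist_force: [-1.1, 0.3, 5.5]
width: 0.0107
```

>>> {"op": "play_rows", "data": {"steps": [{"x": 0.002, "y": -0.0002, "z": 0, "rx": 0, "ry": 0, "rz": 0, "hand": 0.0}, {"x": 0.002, "y": -0.0002, "z": 0, "rx": 0, "ry": 0, "rz": 0, "hand": 0.0}, {"x": 0, "y": 0, "z": 0, "rx": 0, "ry": 0, "rz": 0, "hand": 0.0}]}}

```text
time: 12.12
tool_pos: [0.6149, 0.1113, 0.0752]
ee_rot: [-1.571, 0.009, -0.114]
wrist_force: [-10.0, 0.6, 10.8]
width: 0.0112
```

>>> {"op": "play_rows", "data": {"steps": [{"x": -0.003, "y": 0, "z": 0, "rx": 0, "ry": 0, "rz": 0, "hand": 0.045}, {"x": 0, "y": 0, "z": 0, "rx": 0, "ry": 0, "rz": 0, "hand": 0.045}, {"x": 0, "y": 0, "z": 0.03, "rx": 0, "ry": 0, "rz": 0, "hand": 0.045}, {"x": 0, "y": 0, "z": 0.03, "rx": 0, "ry": 0, "rz": 0, "hand": 0.045}, {"x": -0.006, "y": -0.05, "z": 0.0, "rx": 0, "ry": 0, "rz": 0, "hand": 0.045}, {"x": -0.006, "y": -0.05, "z": 0.0, "rx": 0, "ry": 0, "rz": 0, "hand": 0.045}, {"x": -0.008, "y": -0.05, "z": 0.0, "rx": 0, "ry": 0, "rz": 0, "hand": 0.045}, {"x": 0, "y": -0.018, "z": 0.0, "rx": 0, "ry": 0, "rz": 0, "hand": 0.045}]}}

```text
time: 13.12
tool_pos: [0.5955, -0.0598, 0.1338]
ee_rot: [-1.571, 0.001, -0.118]
wrist_force: [-0.3, 0.5, -1.4]
width: 0.0453
```

```bash
python3 - <<'E'
from h import *
from bench import robot
t=snap("side","side6"); s=snap("top","top6")
o=robot.get_obs();print(np.round(o["tool_pos"],4),np.round(o["ee_rot"],4),o["wrist_force"])
a=cv2.resize(t["color"][100:260,150:330],None,fx=3,fy=3); cv2.imwrite("pics/b6.png",cv2.convertScaleAbs(a[:,:,::-1],alpha=1.5))
C=cloud(s)
print("white opening check: bar")
z=C[...,2];v,u=np.mgrid[:384,:512]
m=(z>.07)&(z<.12)&(C[...,0]<.64)&(C[...,0]>.4)&(C[...,1]>.05)&(C[...,1]<.2)
q=C[m]; print(len(q), np.percentile(q[:,0],[1,50,99]) if len(q) else 0)
E
```

```text
[ 0.5961 -0.0587  0.1339] [-1.5707e+00  4.0000e-04 -1.1780e-01] [-0.45635031  0.22400476  0.96569512]
white opening check: bar
235 [0.60543413 0.61625729 0.63859384]
```

View pics/b6.png

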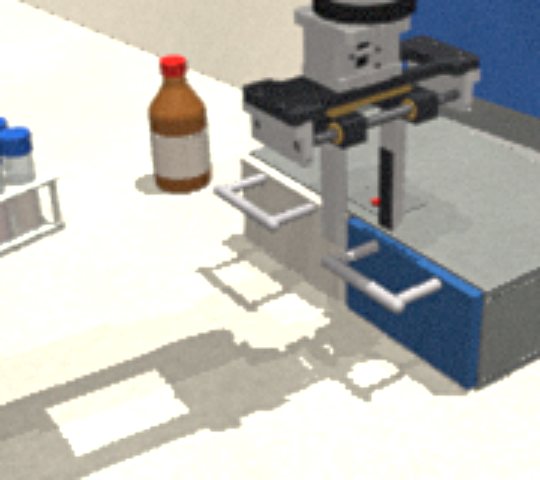

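View pics/top6.png

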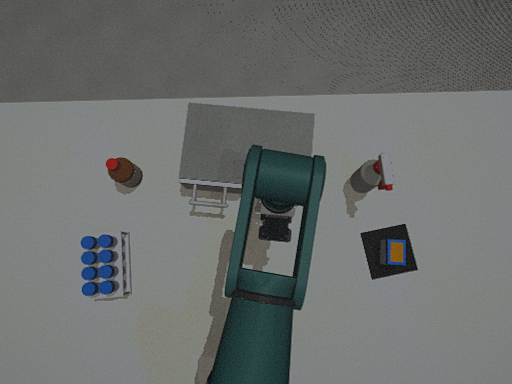

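White is shut. Next I grip the blue handle and pull.

>>> {"op": "play_rows", "data": {"steps": [{"x": -0.001, "y": 0, "z": -0.03, "rx": 0, "ry": 0, "rz": 0, "hand": 0.045}, {"x": 0, "y": 0, "z": -0.028, "rx": 0, "ry": 0, "rz": 0, "hand": 0.045}, {"x": 0, "y": 0, "z": 0, "rx": 0, "ry": 0, "rz": 0, "hand": 0.02}, {"x": 0, "y": 0, "z": 0, "rx": 0, "ry": 0, "rz": 0, "hand": 0.0}, {"x": 0, "y": 0, "z": 0, "rx": 0, "ry": 0, "rz": 0, "hand": 0.0}, {"x": 0, "y": 0, "z": 0, "rx": 0, "ry": 0, "rz": 0, "hand": 0.0}, {"x": -0.005, "y": 0.0006, "z": 0, "rx": 0, "ry": 0, "rz": 0, "hand": 0.0}, {"x": -0.005, "y": 0.0006, "z": 0, "rx": 0, "ry": 0, "rz": 0, "hand": 0.0}]}}

```text
time: 14.22
tool_pos: [0.5901, -0.0563, 0.0782]
ee_rot: [-1.57, -0.014, -0.115]
wrist_force: [16.6, -0.1, -5.0]
width: 0.0111
```

>>> {"op": "play_rows", "data": {"steps": [{"x": -0.015, "y": 0.0018, "z": 0, "rx": 0, "ry": 0, "rz": 0, "hand": 0.0}, {"x": -0.025, "y": 0.003, "z": 0, "rx": 0, "ry": 0, "rz": 0, "hand": 0.0}, {"x": -0.025, "y": 0.003, "z": 0, "rx": 0, "ry": 0, "rz": 0, "hand": 0.0}, {"x": -0.025, "y": 0.003, "z": 0, "rx": 0, "ry": 0, "rz": 0, "hand": 0.0}, {"x": -0.025, "y": 0.003, "z": 0, "rx": 0, "ry": 0, "rz": 0, "hand": 0.0}, {"x": -0.015, "y": 0.0018, "z": 0, "rx": 0, "ry": 0, "rz": 0, "hand": 0.0}, {"x": 0, "y": 0, "z": 0, "rx": 0, "ry": 0, "rz": 0, "hand": 0.0}]}}

```text
time: 15.1
tool_pos: [0.4546, -0.0401, 0.078]
ee_rot: [-1.57, -0.002, -0.115]
wrist_force: [-1.7, 2.1, 7.2]
width: 0.0108
```

>>> {"op": "play_rows", "data": {"steps": [{"x": -0.006, "y": 0.0007, "z": 0, "rx": 0, "ry": 0, "rz": 0, "hand": 0.0}, {"x": -0.004, "y": 0.0005, "z": 0, "rx": 0, "ry": 0, "rz": 0, "hand": 0.0}, {"x": -0.003, "y": 0.0004, "z": 0, "rx": 0, "ry": 0, "rz": 0, "hand": 0.0}, {"x": 0, "y": 0, "z": 0, "rx": 0, "ry": 0, "rz": 0, "hand": 0.0}]}}

```text
time: 15.6
tool_pos: [0.4431, -0.0387, 0.078]
ee_rot: [-1.57, -0.003, -0.115]
wrist_force: [0.1, 2.0, 5.9]
width: 0.0106
```

>>> {"op": "play_rows", "data": {"steps": [{"x": 0, "y": 0, "z": 0, "rx": 0, "ry": 0, "rz": 0, "hand": 0.045}, {"x": 0, "y": 0, "z": 0, "rx": 0, "ry": 0, "rz": 0, "hand": 0.045}, {"x": 0, "y": 0, "z": 0.03, "rx": 0, "ry": 0, "rz": 0, "hand": 0.045}, {"x": 0, "y": 0, "z": 0.05, "rx": 0, "ry": 0, "rz": 0, "hand": 0.045}, {"x": 0, "y": 0, "z": 0.02, "rx": 0, "ry": 0, "rz": 0, "hand": 0.088}, {"x": 0.01, "y": -0.04, "z": 0, "rx": 0, "ry": 0, "rz": 0.03, "hand": 0.088}, {"x": 0.01, "y": -0.05, "z": 0, "rx": 0, "ry": 0, "rz": 0, "hand": 0.088}, {"x": 0.01, "y": -0.05, "z": 0, "rx": 0, "ry": 0, "rz": 0, "hand": 0.088}]}}

```text
time: 16.6
tool_pos: [0.4719, -0.1801, 0.1758]
ee_rot: [-1.571, 0.001, -0.085]
wrist_force: [-0.2, 0.4, 0.4]
width: 0.0816
```

>>> {"op": "play_rows", "data": {"steps": [{"x": 0.008, "y": -0.05, "z": 0, "rx": 0, "ry": 0, "rz": 0, "hand": 0.088}, {"x": 0, "y": -0.05, "z": 0, "rx": 0, "ry": 0, "rz": 0, "hand": 0.088}, {"x": 0, "y": -0.05, "z": 0, "rx": 0, "ry": 0, "rz": 0, "hand": 0.088}, {"x": 0, "y": -0.044, "z": 0, "rx": 0, "ry": 0, "rz": 0, "hand": 0.088}, {"x": 0, "y": 0, "z": -0.04, "rx": 0, "ry": 0, "rz": 0, "hand": 0.088}, {"x": 0, "y": 0, "z": -0.03, "rx": 0, "ry": 0, "rz": 0, "hand": 0.088}, {"x": 0, "y": 0, "z": 0, "rx": 0, "ry": 0, "rz": 0, "hand": 0.088}]}}

```text
time: 17.48
tool_pos: [0.4778, -0.3713, 0.1021]
ee_rot: [-1.565, 0.007, -0.085]
wrist_force: [0.8, 0.6, 0.4]
width: 0.0882
```

```bash
python3 - <<'E'
from h import *
from bench import robot
t=snap("side","side7"); s=snap("top","top7")
o=robot.get_obs();print(np.round(o["tool_pos"],4),np.round(o["ee_rot"],4),o["width"])
C=cloud(s);z=C[...,2];v,u=np.mgrid[:384,:512]
m=(z>.07)&(z<.12)&(v>245)&(v<300)&(u>230)&(u<310); m=cv2.morphologyEx(m.astype(np.uint8),cv2.MORPH_OPEN,np.ones((1,11),np.uint8)); rect(s,m,.092,"blue bar")
m=(z>.085)&(z<.11)&(v>222)&(v<255)&(u>235)&(u<320); m=cv2.morphologyEx(m.astype(np.uint8),cv2.MORPH_OPEN,np.ones((3,7),np.uint8)); rect(s,m,.098,"blue front")
a=cv2.resize(s["color"][100:280,220:430],None,fx=3,fy=3); cv2.imwrite("pics/a7.png",cv2.convertScaleAbs(a[:,:,::-1],alpha=1.5))
E
```

```text
[ 0.48   -0.3729  0.1067] [-1.5707e+00  4.0000e-04 -8.5000e-02] 0.08772657946467886
blue bar px [273. 249.] c [498.4 -47.3] size [162.6  16.6] ang 83.37
blue front px [276. 249.] c [495.  -59.4] size [132.3  12.1] ang 83.22
```

View pics/a7.png

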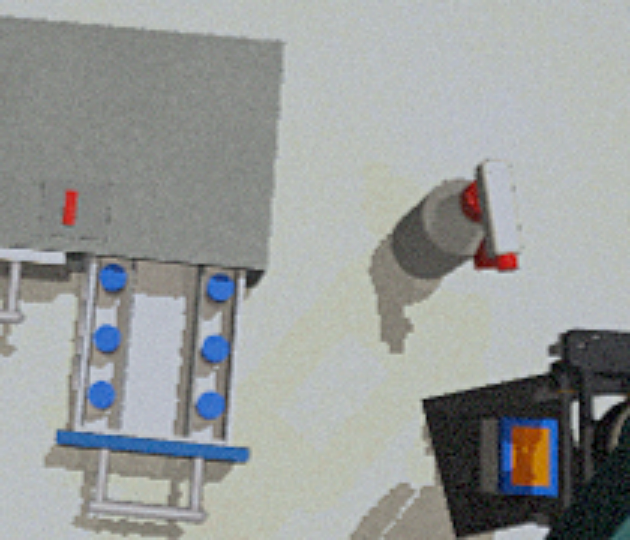

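View pics/side7.png

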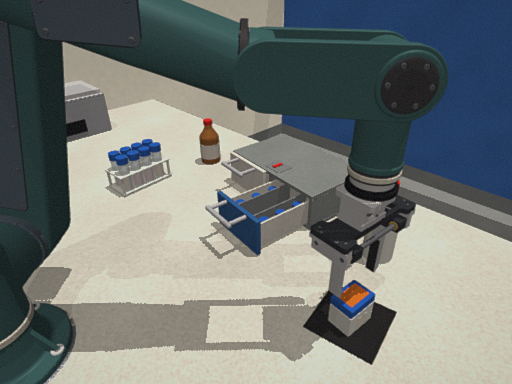

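>>> {"op": "play_rows", "data": {"steps": [{"x": 0.001, "y": 0, "z": -0.035, "rx": 0, "ry": 0, "rz": 0, "hand": 0.088}, {"x": 0, "y": 0, "z": -0.03, "rx": 0, "ry": 0, "rz": 0, "hand": 0.088}, {"x": 0, "y": 0, "z": -0.02, "rx": 0, "ry": 0, "rz": 0, "hand": 0.088}, {"x": 0, "y": 0, "z": 0, "rx": 0, "ry": 0, "rz": 0, "hand": 0.075}, {"x": 0, "y": 0, "z": 0, "rx": 0, "ry": 0, "rz": 0, "hand": 0.069}, {"x": 0, "y": 0, "z": 0, "rx": 0, "ry": 0, "rz": 0, "hand": 0.0}, {"x": 0, "y": 0, "z": 0, "rx": 0, "ry": 0, "rz": 0, "hand": 0.0}, {"x": 0, "y": 0, "z": 0, "rx": 0, "ry": 0, "rz": 0, "hand": 0.0}]}}

```text
time: 18.58
tool_pos: [0.4818, -0.3739, 0.024]
ee_rot: [-1.573, -0.002, -0.085]
wrist_force: [-1.6, 0.3, 5.8]
width: 0.0657
```

```bash
python3 - <<'E'
from h import *
s=np.load("top7.npz");C=cloud(s);z=C[...,2]
# lane walls: rotate to unit frame
o=np.array([.761,.0088]);y=-.1178;R=np.array([[np.cos(y),np.sin(y)],[-np.sin(y),np.cos(y)]])
P=(C[...,:2]-o)@R.T
for xx in(-.22,-.19,-.16,-.13):
    m=(abs(P[...,0]-xx)<.012)&(P[...,1]>-.17)&(P[...,1]<0)
    b=np.digitize(P[...,1][m],np.arange(-.17,0,.005)); print(xx,[(int(round(-170+5*i-2.5)),int(1000*np.median(z[m][b==i]))) for i in range(1,35) if (b==i).any()])
m=(z>.085)&(z<.11)&(P[...,1]>-.18)&(P[...,1]<0)&(P[...,0]<-.2)&(P[...,0]>-.275)
print("front x,y range unit",np.percentile(P[m],[1,50,99],axis=0))
m=(z>.07)&(z<.11)&(abs(P[...,1]+.086)<.03)&(P[...,0]<-.28); print("bar x",np.percentile(P[m][:,0],[2,50,98]))
m=(abs(z-.1)<.004)&(abs(P[...,1]+.086)<.05)&(P[...,0]<0); print("top front",np.percentile(P[m][:,0],[.5,2]))
E
```

```text
-0.22 [(-168, 0), (-162, 0), (-152, 74), (-148, 46), (-142, 66), (-138, 66), (-132, 65), (-128, 64), (-122, 19), (-118, 75), (-112, 18), (-108, 16), (-102, 17), (-98, 17), (-92, 16), (-88, 15), (-82, 16), (-78, 16), (-72, 16), (-68, 15), (-62, 17), (-58, 20), (-52, 75), (-48, 20), (-42, 67), (-38, 66), (-32, 65), (-28, 18), (-22, 53), (-18, 76), (-12, 0), (-8, 0), (-2, 0)]
-0.19 [(-168, 0), (-162, 0), (-152, 76), (-148, 32), (-142, 16), (-138, 17), (-132, 16), (-128, 16), (-122, 16), (-118, 75), (-112, 17), (-108, 17), (-102, 17), (-98, 16), (-92, 16), (-88, 17), (-82, 16), (-78, 17), (-72, 17), (-68, 15), (-62, 17), (-58, 18), (-52, 74), (-48, 17), (-42, 16), (-38, 16), (-32, 17), (-28, 17), (-22, 58), (-18, 76), (-12, 47), (-8, 0), (-2, 0)]
-0.16 [(-168, 1), (-162, 0), (-152, 76), (-148, 55), (-142, 66), (-138, 67), (-132, 67), (-128, 67), (-122, 46), (-118, 75), (-112, 19), (-108, 17), (-102, 17), (-98, 16), (-92, 17), (-88, 16), (-82, 16), (-78, 17), (-72, 16), (-68, 16), (-62, 17), (-58, 19), (-52, 73), (-48, 27), (-42, 67), (-38, 67), (-32, 67), (-28, 64), (-22, 60), (-18, 73), (-12, 47), (-8, 0), (-2, 0)]
-0.13 [(-168, 0), (-162, 0), (-152, 75), (-148, 33), (-142, 17), (-138, 18), (-132, 19), (-128, 17), (-122, 17), (-118, 75), (-112, 20), (-108, 16), (-102, 17), (-98, 17), (-92, 17), (-88, 15), (-82, 15), (-78, 16), (-72, 17), (-68, 17), (-62, 17), (-58, 18), (-52, 74), (-48, 17), (-42, 17), (-38, 18), (-32, 18), (-28, 16), (-22, 64), (-18, 74), (-12, 47), (-8, 0), (-2, 0)]
front x,y range unit [[-0.27396982 -0.16492097]
 [-0.25691842 -0.08624728]
 [-0.25013725 -0.00638312]]
bar x [-0.3154757  -0.3099967  -0.30427379]
top front [-0.31262279 -0.30968086]
```

>>> {"op": "play_rows", "data": {"steps": [{"x": 0, "y": 0, "z": 0.01, "rx": 0, "ry": 0, "rz": 0, "hand": 0.0}, {"x": 0, "y": 0, "z": 0.03, "rx": 0, "ry": 0, "rz": 0, "hand": 0.0}, {"x": 0, "y": 0, "z": 0.05, "rx": 0, "ry": 0, "rz": 0, "hand": 0.0}, {"x": 0, "y": 0, "z": 0.05, "rx": 0, "ry": 0, "rz": 0, "hand": 0.0}, {"x": 0, "y": 0.025, "z": 0.01, "rx": 0, "ry": 0, "rz": -0.033, "hand": 0.0}, {"x": 0, "y": 0.05, "z": 0, "rx": 0, "ry": 0, "rz": 0, "hand": 0.0}, {"x": 0.01, "y": 0.05, "z": 0, "rx": 0, "ry": 0, "rz": 0, "hand": 0.0}, {"x": 0.02, "y": 0.05, "z": 0, "rx": 0, "ry": 0, "rz": 0, "hand": 0.0}]}}

```text
time: 19.58
tool_pos: [0.5108, -0.1963, 0.1714]
ee_rot: [-1.57, 0.0, -0.119]
wrist_force: [0.3, 0.1, -3.9]
width: 0.066
```

>>> {"op": "play_rows", "data": {"steps": [{"x": 0.02, "y": 0.05, "z": 0, "rx": 0, "ry": 0, "rz": 0, "hand": 0.0}, {"x": 0.02, "y": 0.05, "z": 0, "rx": 0, "ry": 0, "rz": 0, "hand": 0.0}, {"x": 0.02, "y": 0.04, "z": 0, "rx": 0, "ry": 0, "rz": 0, "hand": 0.0}, {"x": 0.002, "y": 0.003, "z": 0, "rx": 0, "ry": 0, "rz": 0, "hand": 0.0}, {"x": 0, "y": 0, "z": 0, "rx": 0, "ry": 0, "rz": 0, "hand": 0.0}, {"x": 0, "y": 0, "z": 0, "rx": 0, "ry": 0, "rz": 0, "hand": 0.0}]}}

```text
time: 20.32
tool_pos: [0.5727, -0.056, 0.1713]
ee_rot: [-1.571, 0.0, -0.12]
wrist_force: [-0.4, 0.3, -2.5]
width: 0.0657
```

```bash
python3 - <<'E'
from h import *
from bench import robot
t=snap("side","side8"); s=snap("top","top8")
P=[]
o=robot.get_obs();print(np.round(o["tool_pos"],4),np.round(o["ee_rot"],4),o["width"],o["wrist_force"])
E
```

```text
[ 0.5728 -0.0561  0.1715] [-1.571  -0.     -0.1199] 0.06605047180526734 [-0.17731314  0.43291499 -2.4436735 ]
```

View pics/side8.png

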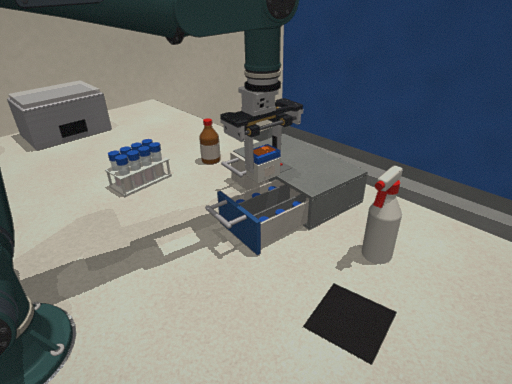

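View pics/top8.png

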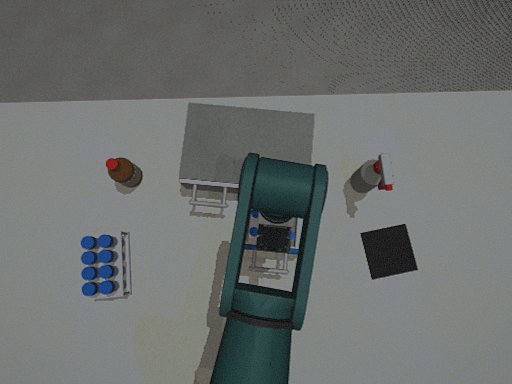

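```bash
python3 - <<'E'
from h import *
s=np.load("side8.npz");C=cloud(s);z=C[...,2]
o=np.array([.761,.0088]);y=-.1178;R=np.array([[np.cos(y),np.sin(y)],[-np.sin(y),np.cos(y)]])
P=(C[...,:2]-o)@R.T
m=(z>.158)&(z<.205)&(abs(P[...,0]+.18)<.02)&(abs(P[...,1]+.09)<.05)
print(m.sum(),np.percentile(P[m],[5,50,95],axis=0).round(4))
# drawer outer -y side wall & lane wall tops in the same view
m=(abs(z-.0755)<.003)&(abs(P[...,0]+.18)<.04)&(P[...,1]>-.17)&(P[...,1]<0)
print(np.histogram(P[m][:,1],np.arange(-.17,0.001,.004)))
m=(z>.03)&(z<.07)&(abs(P[...,0]+.18)<.04)&(P[...,1]>-.17)&(P[...,1]<-.14);print(np.median(P[m][:,1]))
m=(abs(P[...,0]+.18)<.02)&(abs(P[...,1]+.105)<.008)&(z>.13)&(z<.23);print("box z",np.percentile(z[m],[1,99]))
E
```

```text
250 [[-0.1977 -0.1117]
 [-0.1806 -0.11  ]
 [-0.1617 -0.1085]]
(array([ 0,  0,  0, 18, 41, 10,  0,  0,  0,  0,  0,  0, 28, 23,  1,  0,  0,
        0,  0,  0,  0,  0,  0,  0,  0,  0,  0,  6, 35,  8,  0,  0,  0,  0,
        0,  0, 24, 23,  4,  0,  0,  0]), array([-0.17 , -0.166, -0.162, -0.158, -0.154, -0.15 , -0.146, -0.142,
       -0.138, -0.134, -0.13 , -0.126, -0.122, -0.118, -0.114, -0.11 ,
       -0.106, -0.102, -0.098, -0.094, -0.09 , -0.086, -0.082, -0.078,
       -0.074, -0.07 , -0.066, -0.062, -0.058, -0.054, -0.05 , -0.046,
       -0.042, -0.038, -0.034, -0.03 , -0.026, -0.022, -0.018, -0.014,
       -0.01 , -0.006, -0.002]))
-0.1537144155140886
box z [0.15171648 0.21508115]
```

>>> {"op": "play_rows", "data": {"steps": [{"x": 0, "y": 0, "z": -0.03, "rx": 0, "ry": 0, "rz": 0, "hand": 0.0}, {"x": 0, "y": 0, "z": -0.03, "rx": 0, "ry": 0, "rz": 0, "hand": 0.0}, {"x": 0, "y": 0, "z": -0.012, "rx": 0, "ry": 0, "rz": 0, "hand": 0.0}, {"x": 0, "y": 0, "z": -0.012, "rx": 0, "ry": 0, "rz": 0, "hand": 0.0}, {"x": 0, "y": 0, "z": -0.012, "rx": 0, "ry": 0, "rz": 0, "hand": 0.0}, {"x": 0, "y": 0, "z": 0, "rx": 0, "ry": 0, "rz": 0, "hand": 0.0}]}}

```text
time: 21.18
tool_pos: [0.5726, -0.0548, 0.0747]
ee_rot: [-1.571, 0.001, -0.118]
wrist_force: [1.0, 0.1, -3.5]
width: 0.0656
```

>>> {"op": "play_rows", "data": {"steps": [{"x": 0, "y": 0, "z": -0.015, "rx": 0, "ry": 0, "rz": 0, "hand": 0.0}, {"x": 0, "y": 0, "z": -0.012, "rx": 0, "ry": 0, "rz": 0, "hand": 0.0}, {"x": 0, "y": 0, "z": -0.005, "rx": 0, "ry": 0, "rz": 0, "hand": 0.0}, {"x": 0, "y": 0, "z": 0, "rx": 0, "ry": 0, "rz": 0, "hand": 0.0}]}}

```text
time: 21.68
tool_pos: [0.5726, -0.0547, 0.0427]
ee_rot: [-1.571, 0.001, -0.118]
wrist_force: [0.8, 0.4, -2.6]
width: 0.0658
```

>>> {"op": "play_rows", "data": {"steps": [{"x": 0, "y": 0, "z": -0.003, "rx": 0, "ry": 0, "rz": 0, "hand": 0.0}, {"x": 0, "y": 0, "z": -0.002, "rx": 0, "ry": 0, "rz": 0, "hand": 0.0}, {"x": 0, "y": 0, "z": -0.001, "rx": 0, "ry": 0, "rz": 0, "hand": 0.0}, {"x": 0, "y": 0, "z": 0, "rx": 0, "ry": 0, "rz": 0, "hand": 0.0}]}}

```text
time: 22.18
tool_pos: [0.5731, -0.0549, 0.0375]
ee_rot: [-1.571, -0.0, -0.118]
wrist_force: [-1.0, -0.3, -3.1]
width: 0.0656
```

>>> {"op": "play_rows", "data": {"steps": [{"x": 0, "y": 0, "z": -0.0015, "rx": 0, "ry": 0, "rz": 0, "hand": 0.0}, {"x": 0, "y": 0, "z": -0.001, "rx": 0, "ry": 0, "rz": 0, "hand": 0.0}, {"x": 0, "y": 0, "z": 0, "rx": 0, "ry": 0, "rz": 0, "hand": 0.0}]}}

```text
time: 22.55
tool_pos: [0.5741, -0.055, 0.0369]
ee_rot: [-1.571, -0.003, -0.118]
wrist_force: [-2.3, 1.1, 5.8]
width: 0.0655
```

>>> {"op": "play_rows", "data": {"steps": [{"x": 0, "y": 0, "z": 0.001, "rx": 0, "ry": 0, "rz": 0, "hand": 0.067}, {"x": 0, "y": 0, "z": 0, "rx": 0, "ry": 0, "rz": 0, "hand": 0.072}, {"x": 0, "y": 0, "z": 0, "rx": 0, "ry": 0, "rz": 0, "hand": 0.078}, {"x": 0, "y": 0, "z": 0, "rx": 0, "ry": 0, "rz": 0, "hand": 0.078}, {"x": 0, "y": 0, "z": 0.02, "rx": 0, "ry": 0, "rz": 0, "hand": 0.078}, {"x": 0, "y": 0, "z": 0.04, "rx": 0, "ry": 0, "rz": 0, "hand": 0.078}, {"x": 0, "y": 0, "z": 0.05, "rx": 0, "ry": 0, "rz": 0, "hand": 0.078}, {"x": 0, "y": 0, "z": 0, "rx": 0, "ry": 0, "rz": 0, "hand": 0.078}]}}

```text
time: 23.55
tool_pos: [0.5762, -0.0554, 0.1517]
ee_rot: [-1.572, -0.011, -0.118]
wrist_force: [0.6, 0.3, -0.3]
width: 0.0778
```

```bash
python3 - <<'E'
from h import *
from bench import robot
t=snap("side","side9")
o=robot.get_obs();print(np.round(o["tool_pos"],4),np.round(o["ee_rot"],4),o["width"],o["wrist_force"])
a=cv2.resize(t["color"][110:260,150:330],None,fx=3,fy=3); cv2.imwrite("pics/b9.png",cv2.convertScaleAbs(a[:,:,::-1],alpha=1.5))
E
```

```text
[ 0.5745 -0.0551  0.1486] [-1.5712 -0.0053 -0.118 ] 0.07775972829889485 [ 0.11528369  0.43143789 -0.28499927]
```

View pics/b9.png

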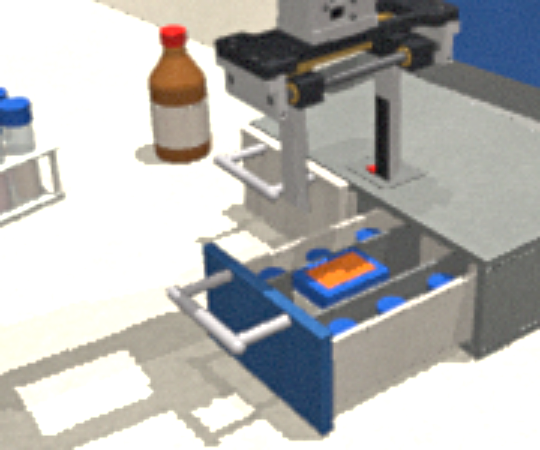

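>>> {"op": "play_rows", "data": {"steps": [{"x": -0.045, "y": 0.0055, "z": 0, "rx": 0, "ry": 0, "rz": 0, "hand": 0.045}, {"x": -0.045, "y": 0.0055, "z": 0, "rx": 0, "ry": 0, "rz": 0, "hand": 0.045}, {"x": -0.041, "y": 0.005, "z": 0, "rx": 0, "ry": 0, "rz": 0, "hand": 0.045}, {"x": 0, "y": 0, "z": 0, "rx": 0, "ry": 0, "rz": 0, "hand": 0.045}, {"x": 0, "y": 0, "z": 0, "rx": 0, "ry": 0, "rz": 0, "hand": 0.045}]}}

```text
time: 24.22
tool_pos: [0.4421, -0.0389, 0.145]
ee_rot: [-1.571, 0.001, -0.118]
wrist_force: [0.8, -0.1, -0.5]
width: 0.0452
```

```bash
python3 - <<'E'
from h import *
from bench import robot
t=snap("top","top10")
o=robot.get_obs();print(np.round(o["tool_pos"],4),np.round(o["ee_rot"],4),o["width"],o["wrist_force"])
hsv=cv2.cvtColor(t["color"],cv2.COLOR_RGB2HSV);v,u=np.mgrid[:384,:512]
roi=(u>262)&(u<292)&(v>195)&(v<248)
m=roi&((hsv[...,0]<25)&(hsv[...,1]>120)); r=rect(t,m,.081,"label")
y=-.1178;R=np.array([[np.cos(y),np.sin(y)],[-np.sin(y),np.cos(y)]]); print(R@(np.array(r[0])-[761,8.8]))
a=cv2.resize(t["color"][100:280,180:350],None,fx=3,fy=3); cv2.imwrite("pics/a10.png",cv2.convertScaleAbs(a[:,:,::-1],alpha=1.5))
E
```

```text
[ 0.4425 -0.039   0.1453] [-1.5707e+00  8.0000e-04 -1.1810e-01] 0.044866454531222934 [0.37431045 0.53903651 0.09849038]
label px [272. 218.] c [574.6 -53.3] size [29.5 48.4] ang 82.89
[-177.79685554  -83.5458398 ]
```

View pics/a10.png

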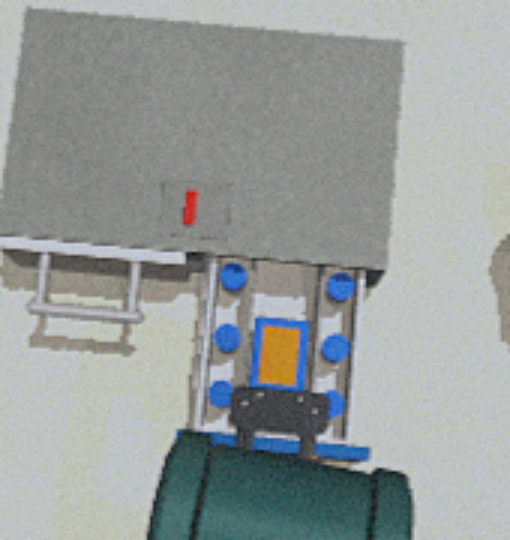

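>>> {"op": "play_rows", "data": {"steps": [{"x": 0, "y": 0, "z": -0.03, "rx": 0, "ry": 0, "rz": 0, "hand": 0.045}, {"x": 0, "y": 0, "z": -0.03, "rx": 0, "ry": 0, "rz": 0, "hand": 0.045}, {"x": 0, "y": 0, "z": -0.008, "rx": 0, "ry": 0, "rz": 0, "hand": 0.045}, {"x": 0, "y": 0, "z": 0, "rx": 0, "ry": 0, "rz": 0, "hand": 0.02}, {"x": 0, "y": 0, "z": 0, "rx": 0, "ry": 0, "rz": 0, "hand": 0.0}, {"x": 0, "y": 0, "z": 0, "rx": 0, "ry": 0, "rz": 0, "hand": 0.0}, {"x": 0, "y": 0, "z": 0, "rx": 0, "ry": 0, "rz": 0, "hand": 0.0}]}}

```text
time: 25.15
tool_pos: [0.4431, -0.039, 0.0791]
ee_rot: [-1.571, -0.003, -0.118]
wrist_force: [1.3, 1.2, 1.9]
width: 0.0111
```

>>> {"op": "play_rows", "data": {"steps": [{"x": 0.006, "y": -0.0007, "z": 0, "rx": 0, "ry": 0, "rz": 0, "hand": 0.0}, {"x": 0.012, "y": -0.0014, "z": 0, "rx": 0, "ry": 0, "rz": 0, "hand": 0.0}, {"x": 0.02, "y": -0.0024, "z": 0, "rx": 0, "ry": 0, "rz": 0, "hand": 0.0}, {"x": 0.025, "y": -0.003, "z": 0, "rx": 0, "ry": 0, "rz": 0, "hand": 0.0}, {"x": 0.025, "y": -0.003, "z": 0, "rx": 0, "ry": 0, "rz": 0, "hand": 0.0}, {"x": 0.02, "y": -0.0024, "z": 0, "rx": 0, "ry": 0, "rz": 0, "hand": 0.0}, {"x": 0.015, "y": -0.0018, "z": 0, "rx": 0, "ry": 0, "rz": 0, "hand": 0.0}, {"x": 0.01, "y": -0.0012, "z": 0, "rx": 0, "ry": 0, "rz": 0, "hand": 0.0}]}}

```text
time: 26.15
tool_pos: [0.5767, -0.0551, 0.079]
ee_rot: [-1.571, -0.002, -0.118]
wrist_force: [-1.5, 0.5, 6.0]
width: 0.0109
```

>>> {"op": "play_rows", "data": {"steps": [{"x": 0.006, "y": -0.0007, "z": 0, "rx": 0, "ry": 0, "rz": 0, "hand": 0.0}, {"x": 0.005, "y": -0.0006, "z": 0, "rx": 0, "ry": 0, "rz": 0, "hand": 0.0}, {"x": 0, "y": 0, "z": 0, "rx": 0, "ry": 0, "rz": 0, "hand": 0.0}]}}

```text
time: 26.52
tool_pos: [0.588, -0.0565, 0.0791]
ee_rot: [-1.571, -0.004, -0.118]
wrist_force: [1.9, -0.8, 3.9]
width: 0.0109
```

>>> {"op": "play_rows", "data": {"steps": [{"x": 0.003, "y": -0.0004, "z": 0, "rx": 0, "ry": 0, "rz": 0, "hand": 0.0}, {"x": 0.003, "y": -0.0004, "z": 0, "rx": 0, "ry": 0, "rz": 0, "hand": 0.0}, {"x": 0.002, "y": -0.0002, "z": 0, "rx": 0, "ry": 0, "rz": 0, "hand": 0.0}, {"x": 0, "y": 0, "z": 0, "rx": 0, "ry": 0, "rz": 0, "hand": 0.0}]}}

```text
time: 27.02
tool_pos: [0.5947, -0.0573, 0.079]
ee_rot: [-1.571, -0.001, -0.118]
wrist_force: [-1.6, -0.2, 6.6]
width: 0.0111
```

>>> {"op": "play_rows", "data": {"steps": [{"x": 0.002, "y": -0.0002, "z": 0, "rx": 0, "ry": 0, "rz": 0, "hand": 0.0}, {"x": 0.002, "y": -0.0002, "z": 0, "rx": 0, "ry": 0, "rz": 0, "hand": 0.0}, {"x": 0, "y": 0, "z": 0, "rx": 0, "ry": 0, "rz": 0, "hand": 0.0}]}}

```text
time: 27.4
tool_pos: [0.5947, -0.0573, 0.079]
ee_rot: [-1.571, 0.008, -0.118]
wrist_force: [-10.5, 0.3, 11.9]
width: 0.011
```

At the stop. I release, retreat and check.

>>> {"op": "play_rows", "data": {"steps": [{"x": -0.004, "y": 0.0004, "z": 0, "rx": 0, "ry": 0, "rz": 0, "hand": 0.045}, {"x": 0, "y": 0, "z": 0, "rx": 0, "ry": 0, "rz": 0, "hand": 0.045}, {"x": 0, "y": 0, "z": 0.03, "rx": 0, "ry": 0, "rz": 0, "hand": 0.045}, {"x": 0, "y": 0, "z": 0.05, "rx": 0, "ry": 0, "rz": 0, "hand": 0.045}, {"x": -0.05, "y": 0, "z": 0.05, "rx": 0, "ry": 0, "rz": 0, "hand": 0.045}, {"x": -0.06, "y": 0, "z": 0, "rx": 0, "ry": 0, "rz": 0, "hand": 0.045}, {"x": -0.06, "y": 0, "z": 0, "rx": 0, "ry": 0, "rz": 0, "hand": 0.045}, {"x": -0.06, "y": 0, "z": 0, "rx": 0, "ry": 0, "rz": 0, "hand": 0.045}]}}

```text
time: 28.4
tool_pos: [0.3683, -0.0569, 0.2017]
ee_rot: [-1.571, 0.0, -0.118]
wrist_force: [-0.2, 0.1, 0.0]
width: 0.0452
```

```bash
python3 - <<'E'
from h import *
from bench import robot
t=snap("side","side11"); s=snap("top","top11")
o=robot.get_obs();print(o["time"],np.round(o["tool_pos"],4),o["wrist_force"],np.abs(o["qvel"]).max())
C=cloud(s);z=C[...,2]
oo=np.array([.761,.0088]);y=-.1178;R=np.array([[np.cos(y),np.sin(y)],[-np.sin(y),np.cos(y)]]);P=(C[...,:2]-oo)@R.T
for yc in(.086,-.086):
    m=(z>.07)&(z<.11)&(abs(P[...,1]-yc)<.03)&(P[...,0]<-.14)&(P[...,0]>-.35); print("bar x",np.percentile(P[m][:,0],[2,50,98]))
a=cv2.resize(t["color"][100:260,150:330],None,fx=3,fy=3); cv2.imwrite("pics/b11.png",cv2.convertScaleAbs(a[:,:,::-1],alpha=1.5))
E
```

```text
28.5 [ 0.3656 -0.0564  0.2015] [ 0.84869409 -0.32118334  0.52784513] 0.10243279745330926
bar x [-0.16293875 -0.1578288  -0.1517523 ]
bar x [-0.16309717 -0.15804249 -0.15183368]
```

View pics/b11.png

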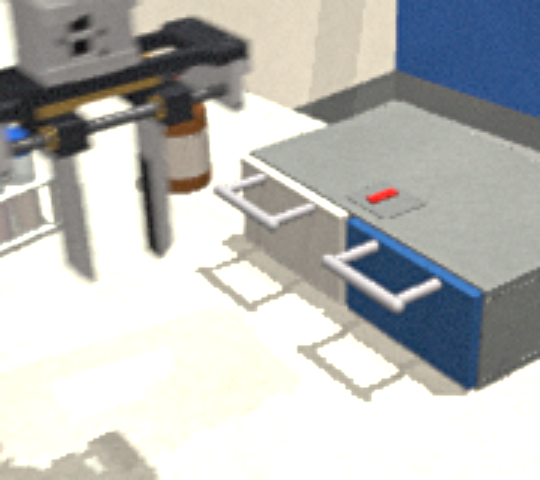

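View pics/top11.png

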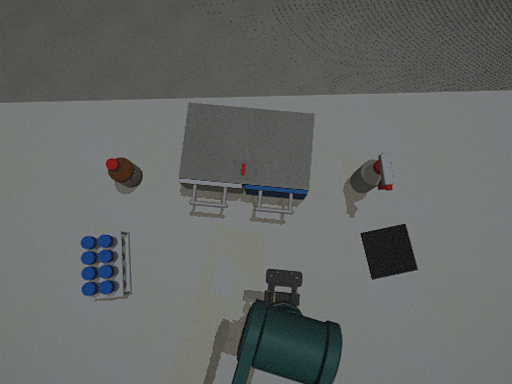

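Both handle bars sit at unit x = -0.158, which is shut. The bottles and rack are where they were.

>>> {"op": "play_rows", "data": {"steps": [{"x": 0, "y": 0, "z": 0, "rx": 0, "ry": 0, "rz": 0, "hand": 0.045}, {"x": 0, "y": 0, "z": 0, "rx": 0, "ry": 0, "rz": 0, "hand": 0.045}]}}

```text
time: 28.75
tool_pos: [0.3712, -0.0572, 0.2021]
ee_rot: [-1.571, -0.0, -0.118]
wrist_force: [0.8, -0.1, -0.7]
width: 0.0445
```

```bash
python3 -c "
from bench import workorder; print(workorder.close_job())"
```

```text
the job is handed in; nothing more can be done
None
```

I moved the sample box to the blue drawer in the order you set and handed the job in at about 28.8 s. `close_job` gives no verdict.

I stood the box on the mat by its y faces and shut the white drawer. I then opened the blue drawer to about 152 mm, re-gripped the box by its x faces, lowered it into the middle lane and shut the drawer on it.

- **Drawers:** after I let go, both handle bars measured 158 mm in front of the unit's origin, which is the shut position. Each drawer had also pressed against its stop with about 10 N.
- **Box:** my last look was before the blue drawer closed. It stood upright in the lane, 2–3 mm off the centre line by the top camera and about 0 mm by the side camera while still held. I could not see it once the drawer was shut.
- **Surroundings:** by eye, the rack and bottles had not moved in the last pictures. The arm stood clear of everything.

The only disagreement was while the box was held over the mat: the side camera put its underside several mm lower than the grip height implied. I lowered it the last few mm by force feedback instead. No check failed.

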